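# Re-space a sample tray for a tensile bar

### The arm

A 6-joint arm with a two-finger parallel gripper is mounted at the origin on the work surface; the furniture and walls round the work are solid. World frame = base frame: x ahead of the robot, y to its left, z up, the work surface at z = 0. Lengths are in mm, angles in rad, forces in N, time in s.
With the tool pointing down it reaches from about 350 to 975 mm from the base axis. Payload 7.1 kg.
Tool frame: the origin (TCP) lies at the very end of the fingers, on their centre line; the grasp point (between the pads) lies 19 mm behind it; z points along the fingers, y is the line along which they close (so a half turn about z gives the same grasp; the last joint's range is limited). The gripper opens to 88 mm and grips with 3 to 60 N. Pads are 20 mm wide; open, the fingers measure 115 mm over their backs; the gripper's body (75 mm by 178 mm) begins 61 mm behind the grasp point.
Start: joints at [-1.283, 0.423, 1.63, -0, 1.089, -0.019], TCP at [188.774, -595.793, 222.675] pointing down, gripper open.
Joint ranges: [-3, 3], [-0.9, 2.11], [0.09, 2.58], [-1.31, 4.45], [0.11, 2.69], [-2.54, 2.54]. Speed limits (rad/s): [2.39, 2.39, 3.01, 3.14, 3.14, 3.14].

### API

Orientations are given as a rotation vector (axis times angle).
In Python, from workcell import * gives the robot as it stands.
- The arm moves only by the tool step_arm, never from a script. Its argument "deltas" is a list of rows, each a list of 3 entries, a list of its own where there are three numbers: the shift along the tool's x, y, z in units of 300 mm (1.0 is 300 mm), then the turn, a rotation vector about the tool's x, y, z in units of 1.5 rad (1.0 is 1.5 rad), then the gripper command: -1 is shut, 1 is fully open, values between are in proportion. In form: [[[dx, dy, dz], [rx, ry, rz], gripper], ...]. A call has 1 to 20 rows; each row is the pose to reach, as a shift and turn from the pose commanded when the call began, along the tool's axes at that moment; what a row does not reach only later rows make up. A row lasts 1/12 s, in which the tool goes at most 41.7 mm and 7.16 degrees, less where a joint would pass 70% of its speed; a pose out of reach is approached as far as the arm can. A call with a number of a shift or a turn outside -1 to 1 is refused whole. A call with a gripper value outside its range is refused whole. The fingers move at their own pace and stop on an object; the grip force is fixed at half the most. Time passes only in rows, so rows that repeat a pose let the fingers close. It gives the time, the measured TCP pose, the force, the opening and the grip force at its end, in the units of the state.
- get_obs(): the state, without advancing time (a new reading comes with each control period).
- get_image(name): name is "side" or "top" or "wrist"; returns a dict with "pixels" (420x560x3 uint8, red, green, blue), "fx", "fy", "cx", "cy" (pixels), "T" (4x4, takes a point from camera to world coordinates). Camera axes: x right, y down, z forward; pixel columns grow to the right and rows downward; lengths in mm; the calibration is good to about 2 mm. The wrist camera is an equidistant fisheye: a pixel r from the principal point sees the ray r / f radians off the axis. A picture is of the moment at which its call begins. There is no depth.
- close_job(): hands the job in; it is judged then, once.
The state is a dict: "t": time; "qpos": joint angles; "qvel": joint speeds; "joint_torque": joint torques, N m; "ee_pos": TCP position; "orientation": TCP orientation; "ft_force": force on the tool from outside, world axes, zero at the start; "moment": the same for the moment, N m; "width": finger opening in mm; "grasp_force": force on a finger pad.
Only numpy, scipy, OpenCV 4.12 (cv2) and the standard library are available. Lean on these libraries where they do the work, as an engineer would, in place of code of your own. Each camera call takes 0.05 s, during which the arm holds its last target. There are 200 camera calls.

### The job

The sample tray is still spaced for the last job. Slide its two dividers apart until the flat steel tensile bar has room to lie lengthwise in the middle bay, while the round steel reference block and the small resin-mounted specimen each stay flat in their own end bay with a little play, not pinched. Then lay the bar flat in the middle bay, setting it down rather than dropping it.

Things in the scene. Friction and masses are not known exactly. Their poses are not given: they have to be found in the camera images.
- tray: Aluminium sample tray with a black rubber floor, fixed to the bench; long axis = its own y. Inside 92 mm (x) by 252 mm (y): inner faces of the end walls at y = +126 and -126 mm. Origin: centre of its underside, on the bench; inner floor at z = 6 mm, wall and rail tops at z = 42 mm, tops of the dividers' glides 48 mm. Two dividers split it along y into a left end bay (+y), a middle bay and a right end bay (-y).
- left_divider_plate (a point): Middle of the top edge (z = 41.5 mm) of the left divider: an upright aluminium plate across the tray, 5 mm thick in y, 89 mm wide, from 7.5 to 41.5 mm above the bench, carried by a black nylon glide (22 mm long, 48 mm high) on each rail. It slides along the tray's y with about 2.5 N of friction and stays where it is left; nothing locks it. It can be pushed on either face of the plate.
- right_divider_plate (a point): The same point of the right divider (on the tray's -y side), made alike.
- left_divider (a joint): Position of the left divider, m, growing outward (+y of the tray): the plate's mid-plane is at tray y = +(0.035 + value). Range -0.020 to 0.078. Left end bay length = 0.0885 - value; middle bay length = 0.065 + left value + right value.
- right_divider (a joint): Position of the right divider, m, growing outward (-y of the tray): the plate's mid-plane is at tray y = -(0.035 + value). Range -0.020 to 0.078. Right end bay length = 0.0885 - value.
- ref_block: Round ground-steel reference block, 53 mm diameter, 13 mm high, 0.28 kg, lying loose in one end bay (either one); it slides if the divider reaches it. Origin: centre of its underside.
- specimen: Small tan resin-mounted specimen, a cylinder 25 mm in diameter and 19 mm high, standing loose in the other end bay. Origin: centre of its underside.
- tensile_bar: Flat dog-bone tensile bar of bare steel, 140 mm long (own x) and 12 mm thick, 0.17 kg: two heads 20 mm wide and 36 mm long, and between them a waist 12.5 mm wide and about 55 mm long. Lies loose on the bench to the right of the tray. Origin: centre of its underside.
Mind the look-alikes: they are no part of the job. Leave any turquoise look-alike of the ref_block alone.

How it is judged (in metres and radians):
On the way, in this order (a step that is already met when the one before it is completed fails the run):
1. the dividers are moved apart so that the middle bay is longer than the bar (horizontal distance between left_divider_plate and right_divider_plate above 0.1465 m), for 0.2 s.
2. the bar is lowered to within 8 mm of the floor of the middle bay while still held (z of tensile_bar in the frame of tray below 0.014 m and x of tensile_bar in the frame of tray between -0.046 and 0.046 m and y of tensile_bar in the frame of tray between -0.06 and 0.06 m and angle between the x axis of tensile_bar and the y axis of tray, either way round below 0.4 rad and contact force between the fingers and tensile_bar above 0.5 N).
At the end, for the whole second after the job is handed in: The bar lies flat and still on the floor of the middle bay, lengthwise, that bay at least 141.5 mm long; the block and the specimen lie flat on the floor of the end bay each began in, that bay at least 1.5 mm longer than the part (54.5 mm for the block, 26.5 mm for the specimen) (horizontal distance between left_divider_plate and right_divider_plate above 0.1465 m and z of each of tensile_bar, ref_block, specimen in the frame of tray below 0.009 m and x of tensile_bar in the frame of tray between -0.046 and 0.046 m and y of tensile_bar in the frame of tray between -0.06 and 0.06 m and angle between the x axis of tensile_bar and the y axis of tray, either way round below 0.4 rad and angle between each of tensile_bar, ref_block, specimen's own z axis and vertical below 0.06 rad and linear speed of tensile_bar below 0.02 m/s and distance of each of ref_block, specimen from where it was at the start of the episode below 0.07 m and ((y of ref_block in the frame of tray above 0 m and value of joint left_divider below 0.034 m and value of joint right_divider below 0.062 m) or (y of ref_block in the frame of tray below 0 m and value of joint right_divider below 0.034 m and value of joint left_divider below 0.062 m))); the robot touches nothing.
It also fails if it takes over 48 s, if anything falls off the work surface, if the arm or the gripper's body presses on something with over 40 N, if the wrist force passes 120 N, or if a joint passes its speed limit or range.

## Working session

There is one attempt and no reset: what is moved stays moved. The work goes in short steps, Python scripts to look and compute and a tool call to move; the robot and the scene stay as the last step left them, time stands still between calls to the robot, and variables do not carry over. Pictures are saved under pics/ and viewed, at most 10 in all, crops included, and the job is handed in when it is done.

Besides the shell and the picture viewer there is one more tool, called after ">>>" as name(argument=value, ...), one argument or row to a line, values as JSON. step_arm: Moves the arm, as the interface text tells. Its arguments: {"type":"object","properties":{"deltas":{"type":"array","items":{"type":"array"}}},"required":["deltas"]}

```bash
mkdir -p pics; cat > h.py <<'E'
from workcell import *
import numpy as np, cv2
from scipy.spatial.transform import Rotation as R
def save(n,f,crop=None,s=1):
    im=get_image(n); p=im["pixels"][:,:,::-1]
    if crop: p=p[crop[1]:crop[3],crop[0]:crop[2]]
    cv2.imwrite(f,cv2.resize(p,None,fx=s,fy=s,interpolation=cv2.INTER_CUBIC)); return im
def ray(im,u,v,z,fish=False):
    x=(u-im["cx"])/im["fx"]; y=(v-im["cy"])/im["fy"]
    if fish:
        r=np.hypot(x,y); d=np.array([np.sin(r)*x/r,np.sin(r)*y/r,np.cos(r)])
    else: d=np.array([x,y,1.])
    T=np.array(im["T"]); d=T[:3,:3]@d; o=T[:3,3]
    return o+d*(z-o[2])/d[2]
E
python3 - <<'E'
from h import *
im=save("top","pics/top.png",s=1.4); print(im["T"],im["fx"],im["cx"],im["cy"])
im=save("side","pics/side.png",s=1.4); print(im["T"])
o=get_obs(); print(o)
print(R.from_rotvec(o["orientation"]).as_matrix().round(3))
E
```

```text
[[-5.29896546e-03 -9.92795599e-01  1.19703045e-01  2.92427234e+02]
 [-9.99641363e-01  2.11674718e-03 -2.66957934e-02 -1.72890537e+01]
 [ 2.62500852e-02 -1.19801575e-01 -9.92450762e-01  1.21512035e+03]
 [ 0.00000000e+00  0.00000000e+00  0.00000000e+00  1.00000000e+00]] 501.11621622895177 273.3420194015534 213.90358380867676
[[ 6.90175371e-01  6.17316242e-01 -3.77595836e-01  8.24643530e+02]
 [ 7.23626379e-01 -5.85309281e-01  3.65756627e-01 -4.05877668e+02]
 [ 4.77715911e-03 -5.25674523e-01 -8.50672366e-01  9.01789376e+02]
 [ 0.00000000e+00  0.00000000e+00  0.00000000e+00  1.00000000e+00]]
{'t': 0.1, 'qpos': array([-1.28298931e+00,  4.23793305e-01,  1.63056662e+00,  1.29922782e-05,
        1.08862846e+00, -1.89779721e-02]), 'qvel': array([-0.00029909, -0.00161153, -0.00180394, -0.00149559,  0.0013293 ,
        0.00177514]), 'joint_torque': array([ 9.79108117e-04, -5.45611882e+01, -2.74323696e+01,  6.45881100e-02,
        1.88036263e-02, -2.21358846e-05]), 'ee_pos': array([ 188.64911624, -595.33586137,  221.97985641]), 'orientation': array([-3.1033384e+00, -4.7978825e-01,  2.7577189e-04]), 'ft_force': array([-0.12663709, -0.33479488, -0.41463449]), 'moment': array([-0.03573478, -0.0226879 ,  0.01766324]), 'grasp_force': 0.0, 'width': 87.52395974238503}
[[ 0.953  0.302 -0.   ]
 [ 0.302 -0.953  0.001]
 [ 0.    -0.001 -1.   ]]
```

View pics/top.png

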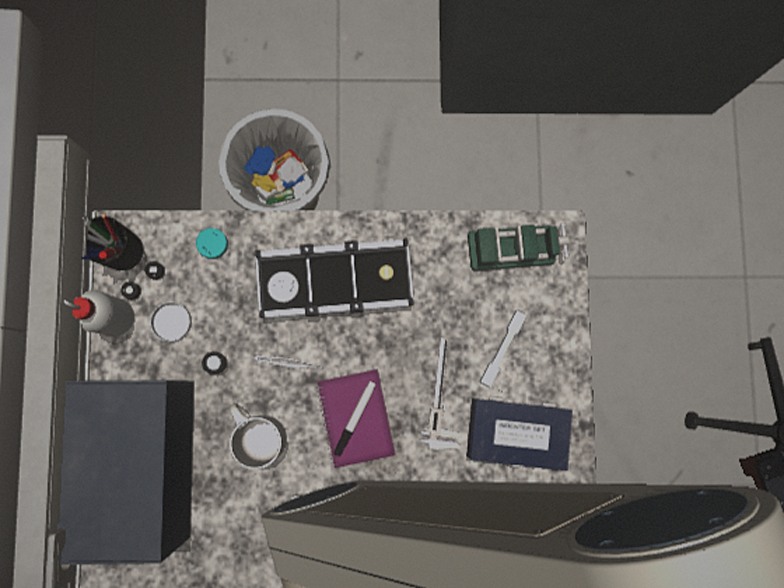

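View pics/side.png

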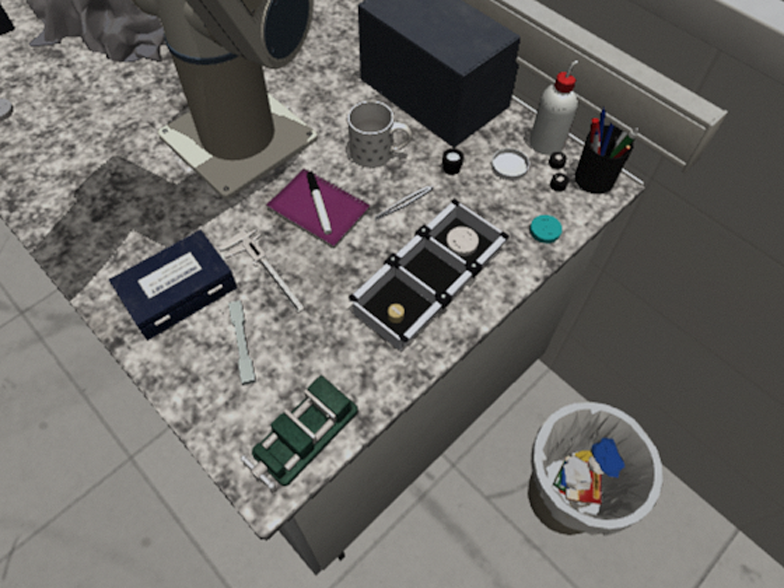

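The top view shows the tray at about (258–412, 240–320), with the block in the left bay at (283, 287), the specimen in the right bay at (386, 272), and the bar from (518, 315) to (488, 382). I'll enlarge that area.

```bash
python3 - <<'E'
from h import *
save("top","pics/top2.png",crop=(175,160,385,290),s=3.8)
E
```

```text
(no output)
```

View pics/top2.png

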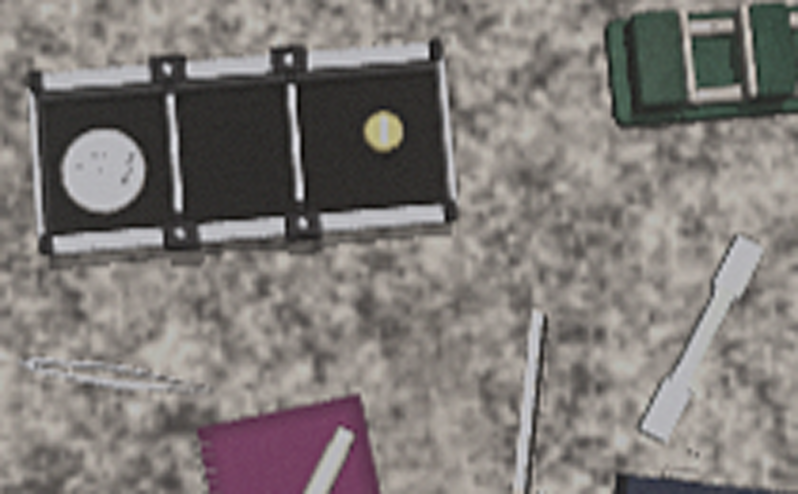

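```bash
python3 - <<'E'
from h import *
im=get_image("top")
P=lambda u,v,z: ray(im,175+(u+.5)/3.8-.5,160+(v+.5)/3.8-.5,z)[:2]
c=[P(37,80,44),P(436,48,44),P(452,213,44),P(45,243,44)]
print("corners",np.round(c,1))
L=[P(170,95,41.5),P(179,212,41.5)];Rr=[P(293,84,41.5),P(298,202,41.5)]
print("L",np.round(L,1),"R",np.round(Rr,1))
o=np.mean(c,0); y=(c[0]+c[3]-c[1]-c[2]); y/=np.linalg.norm(y); x=np.array([y[1],-y[0]])
print("centre",o,"yaw",np.arctan2(-y[0],y[1]))
for n,p in dict(L=np.mean(L,0),R=np.mean(Rr,0),block=P(104,171,19),spec=P(384,131,25)).items(): print(n,p.round(1),"tray",((p-o)@x).round(1),((p-o)@y).round(1))
a,b=P(750,240,12),P(652,435,12); d=a-b
print("bar",(a+b)/2,a,b,np.linalg.norm(d),np.arctan2(d[1],d[0]))
E
```

```text
corners [[513.2 161.1]
 [533.5 -87.5]
 [429.4 -96.5]
 [411.3 154.6]]
L [[504.1  78.7]
 [430.6  72.6]] R [[511.1   2.1]
 [436.7  -1. ]]
centre [471.82674007  32.91738311] yaw 0.07651116831087966
L [467.4  75.7] tray -1.2 43.0
R [473.9   0.5] tray -0.4 -32.5
block [459.5 121.8] tray -5.5 89.6
spec [483.9 -55.2] tray 5.3 -88.8
bar [ 353.66675449 -256.19266466] [ 415.3106877  -289.02170133] [ 292.02282127 -223.36362798] 139.6813538248305 -0.4893543441057682
```

```bash
cat >> h.py <<'E'
O=np.array([471.8,32.9]); YAW=.0765
ty=np.array([-np.sin(YAW),np.cos(YAW)]); tx=np.array([ty[1],-ty[0]])
def tray(x,y): return O+x*tx+y*ty
def totray(p): d=np.asarray(p)[:2]-O; return np.array([d@tx,d@ty])
def go(p,z,ang):
    """units to tool-down pose with tool x at world angle ang"""
    o=get_obs(); M=R.from_rotvec(o["orientation"])
    t=R.from_matrix(np.array([[np.cos(ang),np.sin(ang),0],[np.sin(ang),-np.cos(ang),0],[0,0,-1]]))
    d=M.inv().apply(np.array([*p[:2],z])-o["ee_pos"])/300
    print("shift",d.round(4),"turn",((M.inv()*t).as_rotvec()/1.5).round(4),"tray",totray(o["ee_pos"]).round(1),"z",o["ee_pos"][2].round(1))
E
python3 -c "
from h import *
go(tray(0,-32.5),130,YAW)"
```

```text
shift [ 1.5075 -1.606   0.3088] turn [-6.000e-04  1.000e-04  1.536e-01] tray [-330.3 -604.9] z 222.2
```

>>> step_arm(
  deltas=[
    [[0.8,-0.85,0.05],[0,0,0.1536],-0.1],
    [[0.8,-0.85,0.05],[0,0,0.1536],-0.1],
    [[0.8,-0.85,0.05],[0,0,0.1536],-0.1],
    [[0.8,-0.85,0.05],[0,0,0.1536],-0.1],
    [[0.8,-0.85,0.05],[0,0,0.1536],-0.1],
    [[0.8,-0.85,0.05],[0,0,0.1536],-0.1],
    [[0.8,-0.85,0.05],[0,0,0.1536],-0.1],
    [[0.8,-0.85,0.05],[0,0,0.1536],-0.1],
    [[0.8,-0.85,0.05],[0,0,0.1536],-0.1],
    [[0.8,-0.85,0.05],[0,0,0.1536],-0.1],
  ],
)

```text
t: 1.03
ee_pos: [341.2, -277.1, 207.5]
orientation: [-3.138, -0.126, 0.001]
ft_force: [-0.6, -0.3, -0.6]
width: 39.5
grasp_force: 0.0
```

```bash
python3 -c "
from h import *
go(tray(0,-32.5),130,YAW)"
```

```text
shift [ 0.5165 -0.8866  0.2591] turn [-0.0007  0.0002  0.0025] tray [-153.9 -299.2] z 207.5
```

>>> step_arm(
  deltas=[
    [[0.51,-0.885,0.258],[0,0,0],-0.1],
    [[0.51,-0.885,0.258],[0,0,0],-0.1],
    [[0.51,-0.885,0.258],[0,0,0],-0.1],
    [[0.51,-0.885,0.258],[0,0,0],-0.1],
    [[0.51,-0.885,0.258],[0,0,0],-0.1],
    [[0.51,-0.885,0.258],[0,0,0],-0.1],
    [[0.51,-0.885,0.258],[0,0,0],-0.1],
    [[0.51,-0.885,0.258],[0,0,0],-0.1],
    [[0.51,-0.885,0.258],[0,0,0],-0.1],
    [[0.51,-0.885,0.258],[0,0,0],-0.1],
    [[0.51,-0.885,0.258],[0,0,0],-0.1],
  ],
)

```text
t: 1.95
ee_pos: [472.7, -4.8, 130.2]
orientation: [3.139, 0.12, -0.001]
ft_force: [0.4, -0.7, 0.2]
width: 39.6
grasp_force: 0.0
```

```bash
python3 -c "
from h import *
im=save('wrist','pics/w1.png',s=1.4)
go(tray(0,-32.5),130,YAW)"
```

```text
shift [ 0.0069 -0.018   0.0013] turn [ 0.0002  0.0001 -0.0008] tray [ -2.1 -37.9] z 130.4
```

View pics/w1.png

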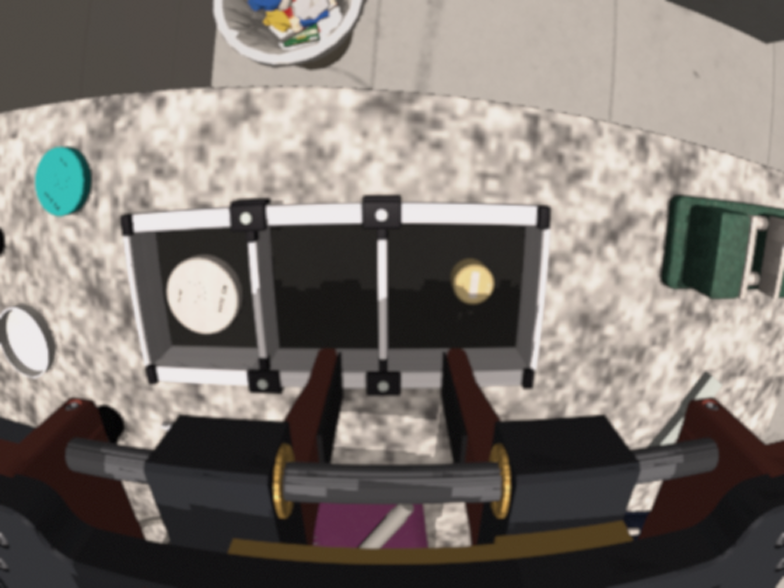

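The wrist view is clear: right plate along x≈382 (rows 235–345), left plate (253, 240)–(264, 352), block top at (203, 294), specimen top at (473, 282), and the tray corners visible.

```bash
python3 - <<'E'
from h import *
im=get_image("wrist")
P=lambda u,v,z: ray(im,u/1.4,v/1.4,z,True)[:2]
c=np.array([P(127,224,44),P(543,216,44),P(528,378,44),P(153,373,44)])
y=(c[0]+c[3]-c[1]-c[2]); print("corners",c.round(1),"c",c.mean(0),"yaw",np.arctan2(-y[0],y[1]))
for n,p in dict(R1=P(382,235,41.5),R2=P(382,345,41.5),L1=P(253,240,41.5),L2=P(264,352,41.5),b=P(203,294,19),s=P(473,282,25)).items(): print(n,p.round(1),totray(p).round(1))
E
```

```text
corners [[513.3 162.7]
 [532.8 -86.1]
 [430.8 -94.4]
 [412.  153.7]] c [472.22988269  33.96522478] yaw 0.07699618523021806
R1 [513.3   4.1] [ 39.2 -31.9]
R2 [446.8  -0.5] [-27.5 -31.4]
L1 [505.9  78.3] [37.5 42.7]
L2 [435.6  72.5] [-33.   42.3]
b [462.9 121.3] [-2.1 88.8]
s [485.6 -53.8] [  7.1 -87.5]
```

>>> step_arm(
  deltas=[
    [[0.007,-0.0197,0.15],[0,0,0],-0.1],
    [[0.007,-0.0197,0.24],[0,0,0],-0.1],
    [[0.007,-0.0197,0.3],[0,0,0],-0.1],
    [[0.007,-0.0197,0.334],[0,0,0],-0.1],
    [[0.007,-0.0197,0.334],[0,0,0],-0.1],
    [[0.007,-0.0197,0.334],[0,0,0],-0.6],
    [[0.007,-0.0197,0.334],[0,0,0],-0.85],
    [[0.007,-0.0197,0.334],[0,0,0],-1],
    [[0.007,-0.0197,0.334],[0,0,0],-1],
    [[0.007,-0.0197,0.334],[0,0,0],-1],
    [[0.007,-0.0197,0.334],[0,0,0],-1],
  ],
)

```text
t: 2.97
ee_pos: [475.1, 2.2, 30.8]
orientation: [3.139, 0.121, 0.002]
ft_force: [-0.3, -0.9, 4.7]
width: 4.7
grasp_force: 30.0
```

```bash
python3 -c "
from h import *
go(tray(0,-90),30,YAW);print(get_obs()['width'])"
```

```text
shift [-0.003   0.197   0.0026] turn [ 0.0002 -0.001   0.0002] tray [  0.9 -30.9] z 30.8
4.669821260757521
```

>>> step_arm(
  deltas=[
    [[0,0.02,0],[0,0,0],-1],
    [[0,0.045,0],[0,0,0],-1],
    [[0,0.07,0],[0,0,0],-1],
    [[0,0.095,0],[0,0,0],-1],
    [[0,0.115,0],[0,0,0],-1],
    [[0,0.135,0],[0,0,0],-1],
    [[0,0.155,0],[0,0,0],-1],
    [[0,0.175,0],[0,0,0],-1],
    [[0,0.19,0],[0,0,0],-1],
    [[0,0.2,0],[0,0,0],-1],
    [[0,0.2,0],[0,0,0],-1],
    [[0,0.2,0],[0,0,0],-1],
  ],
)

```text
t: 3.97
ee_pos: [479.9, -58.2, 30.7]
orientation: [3.139, 0.12, 0.003]
ft_force: [-0.3, -3.6, 5.7]
width: 4.5
grasp_force: 30.0
```

```bash
python3 -c "
from h import *
go(tray(0,-90),30,YAW);print(get_obs()['width'])"
```

```text
shift [-0.0036 -0.0048  0.0025] turn [ 0.0005 -0.0011  0.0001] tray [  1.1 -91.4] z 30.7
4.474345640515356
```

>>> step_arm(
  deltas=[
    [[0,0,0],[0,0,0],-0.64],
    [[0,0,0],[0,0,0],-0.64],
    [[0,0,0],[0,0,0],-0.64],
    [[0,0,-0.1],[0,0,0],-0.64],
    [[0,0,-0.2],[0,0,0],-0.4],
    [[0,-0.1,-0.2],[0,0,0],-0.1],
    [[0,-0.22,-0.2],[0,0,0],-0.1],
    [[0,-0.33,-0.2],[0,0,0],-0.1],
    [[0,-0.446,-0.2],[0,0,0],-0.1],
    [[-0.003,-0.446,-0.15],[0,0,0],-0.1],
    [[-0.003,-0.446,-0.08],[0,0,0],-0.1],
    [[-0.003,-0.446,0.003],[0,0,0],-0.1],
    [[-0.003,-0.446,0.003],[0,0,0],-0.1],
  ],
)

```text
t: 5.05
ee_pos: [465.3, 75.8, 26.1]
orientation: [3.139, 0.121, -0.009]
ft_force: [-0.9, -0.2, 0.1]
width: 39.5
grasp_force: 0.0
```

>>> step_arm(
  deltas=[
    [[0,0,0],[0,0,0],-0.6],
    [[0,0,0],[0,0,0],-0.85],
    [[0,0,0],[0,0,0],-1],
    [[0,0,0],[0,0,0],-1],
    [[0,0,0],[0,0,0],-1],
    [[0,0,0],[0,0,0],-1],
  ],
)

```text
t: 5.55
ee_pos: [468.5, 75.7, 30.0]
orientation: [-3.139, -0.12, -0.002]
ft_force: [-1.3, -0.7, 4.9]
width: 4.7
grasp_force: 30.0
```

```bash
python3 -c "
from h import *
go(tray(0,62.5),30,YAW);print(get_obs()['width'])"
```

```text
shift [-0.0001 -0.0651 -0.0001] turn [-0.0001 -0.001  -0.0002] tray [ 0. 43.] z 30.0
4.685392887499723
```

>>> step_arm(
  deltas=[
    [[0,-0.015,0],[0,0,0],-1],
    [[0,-0.03,0],[0,0,0],-1],
    [[0,-0.045,0],[0,0,0],-1],
    [[0,-0.06,0],[0,0,0],-1],
    [[0,-0.066,0],[0,0,0],-1],
    [[0,-0.066,0],[0,0,0],-1],
    [[0,-0.066,0],[0,0,0],-1],
  ],
)

```text
t: 6.13
ee_pos: [467.0, 95.9, 29.9]
orientation: [-3.139, -0.12, -0.002]
ft_force: [-0.9, 1.1, 6.7]
width: 4.7
grasp_force: 30.0
```

>>> step_arm(
  deltas=[
    [[0,0,0],[0,0,0],-0.6],
    [[0,0,0],[0,0,0],-0.6],
    [[0,0,0],[0,0,0],-0.6],
    [[0,0,-0.1],[0,0,0],-0.6],
    [[0,0,-0.22],[0,0,0],-0.1],
    [[-0.05,0.1,-0.34],[0,0,0],-0.1],
    [[-0.1,0.21,-0.4],[0,0,0],-0.1],
    [[-0.1,0.21,-0.4],[0,0,0],-0.1],
    [[-0.1,0.21,-0.4],[0,0,0],-0.1],
    [[-0.1,0.21,-0.4],[0,0,0],-0.1],
  ],
)

```text
t: 6.97
ee_pos: [441.5, 30.3, 149.1]
orientation: [-3.139, -0.118, -0.001]
ft_force: [0.6, 0.7, 0.2]
width: 39.5
grasp_force: 0.0
```

```bash
python3 -c "
from h import *
im=save('wrist','pics/w2.png',s=1.4)
go([354,-256],130,-.489)"
```

```text
shift [-0.3625  0.9309  0.062 ] turn [-0.      0.0004  0.3765] tray [-30.6   0.2] z 148.6
```

View pics/w2.png

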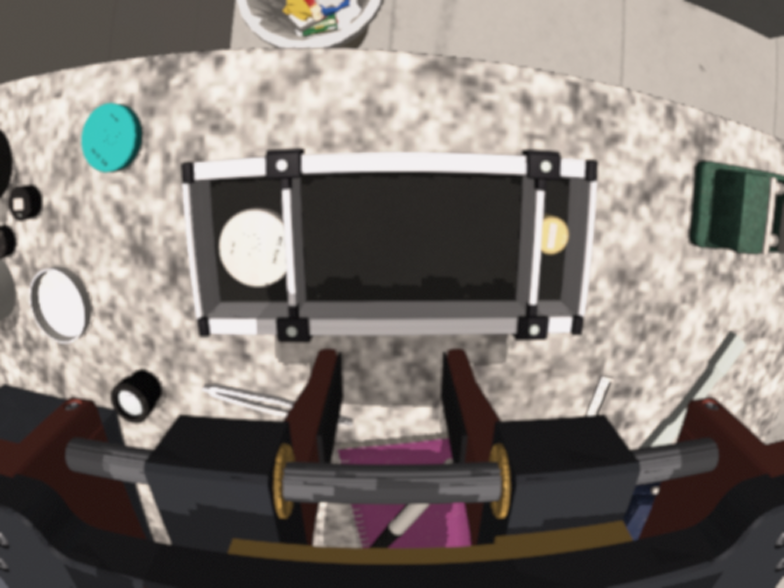

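>>> step_arm(
  deltas=[
    [[-0.3625,0.931,0.05],[0,0,0.3765],-0.1],
    [[-0.3625,0.931,0.05],[0,0,0.3765],-0.1],
    [[-0.3625,0.931,0.05],[0,0,0.3765],-0.1],
    [[-0.3625,0.931,0.05],[0,0,0.3765],-0.1],
    [[-0.3625,0.931,0.05],[0,0,0.3765],-0.1],
    [[-0.3625,0.931,0.05],[0,0,0.3765],-0.1],
    [[-0.3625,0.931,0.05],[0,0,0.3765],-0.1],
    [[-0.3625,0.931,0.05],[0,0,0.3765],-0.1],
    [[-0.3625,0.931,0.05],[0,0,0.3765],-0.1],
    [[-0.3625,0.931,0.05],[0,0,0.3765],-0.1],
    [[-0.3625,0.931,0.05],[0,0,0.3765],-0.1],
    [[-0.3625,0.931,0.05],[0,0,0.3765],-0.1],
  ],
)

```text
t: 8.02
ee_pos: [354.7, -254.6, 133.8]
orientation: [-3.049, 0.756, 0.002]
ft_force: [-1.2, 0.8, 0.4]
width: 39.2
grasp_force: 0.0
```

```bash
python3 - <<'E'
from h import *
im=get_image("wrist"); im2=save("top","pics/t3.png",crop=(175,160,385,290),s=3.8)
P=lambda u,v,z: ray(im2,175+(u+.5)/3.8-.5,160+(v+.5)/3.8-.5,z)[:2]
go([354,-256],2,-.489)
cv2.imwrite("pics/w3.png",im["pixels"][:,:,::-1])
E
python3 -c "
import cv2,numpy as np
a=cv2.resize(cv2.imread('pics/w3.png'),(400,300));b=cv2.imread('pics/t3.png')
b=cv2.resize(b[:270,:480],None,fx=1,fy=1);c=np.zeros((580,480,3),np.uint8);c[:300,:400]=a;c[310:]=b
cv2.imwrite('pics/c3.png',c)"
```

```text
shift [-0.0005  0.0041  0.4404] turn [-0.0001  0.0002  0.0021] tray [-138.7 -278.1] z 134.1
```

View pics/c3.png

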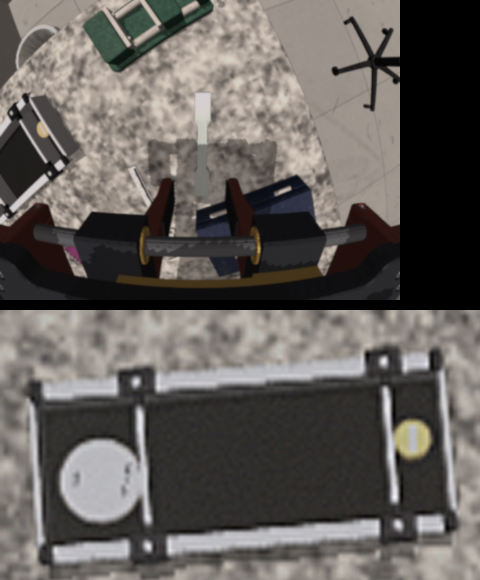

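>>> step_arm(
  deltas=[
    [[0,0.004,0.12],[0,0,0.002],-0.1],
    [[0,0.004,0.24],[0,0,0.002],-0.1],
    [[0,0.004,0.34],[0,0,0.002],-0.1],
    [[0,0.004,0.4],[0,0,0.002],-0.1],
    [[0,0.004,0.425],[0,0,0.002],-0.1],
    [[0,0.004,0.437],[0,0,0.002],-0.1],
    [[0,0.004,0.437],[0,0,0.002],-0.3],
    [[0,0.004,0.437],[0,0,0.002],-0.6],
    [[0,0.004,0.437],[0,0,0.002],-1],
    [[0,0.004,0.437],[0,0,0.002],-1],
    [[0,0.004,0.437],[0,0,0.002],-1],
    [[0,0.004,0.437],[0,0,0.002],-1],
  ],
)

```text
t: 9.12
ee_pos: [354.3, -257.9, 4.0]
orientation: [3.046, -0.764, 0.003]
ft_force: [-0.6, 0.7, 7.9]
width: 12.0
grasp_force: 30.0
```

```bash
python3 - <<'E'
from h import *
o=get_obs(); print(o["width"],o["grasp_force"],o["ft_force"],o["ee_pos"])
E
```

```text
12.001795707206975 30.000763535499573 [-0.61409342  0.74452613  7.92822852] [ 354.26794198 -257.89945724    4.01639307]
```

>>> step_arm(
  deltas=[
    [[0,0,-0.03],[0,0,0],-1],
    [[0,0,-0.1],[0,0,0],-1],
    [[0,0,-0.2],[0,0,0],-1],
    [[0,0,-0.3],[0,0,0],-1],
    [[0,0,-0.4],[0,0,-0.06],-1],
    [[0,0,-0.4],[0,0,-0.14],-1],
    [[0,0,-0.4],[0,0,-0.22],-1],
    [[0,0,-0.4],[0,0,-0.3],-1],
    [[0,0,-0.4],[0,0,-0.38],-1],
    [[0,0,-0.4],[0,0,-0.46],-1],
    [[0,0,-0.4],[0,0,-0.54],-1],
    [[0,0,-0.4],[0,0,-0.6],-1],
    [[0,0,-0.4],[0,0,-0.6],-1],
  ],
)

```text
t: 10.2
ee_pos: [353.4, -257.3, 123.6]
orientation: [3.075, 0.642, 0.0]
ft_force: [0.1, 0.0, -2.6]
width: 12.0
grasp_force: 30.0
```

```bash
python3 - <<'E'
from h import *
o=get_obs(); print(o["width"],o["grasp_force"],o["ft_force"],o["qpos"])
go(tray(0,-13.2),110,YAW+np.pi/2)
E
```

```text
11.967755854869019 29.997405409812927 [ 0.07408969  0.00438577 -2.63984281] [-6.56562725e-01  3.14051848e-01  2.10393367e+00 -1.79694132e-05
  7.23553220e-01  5.02549184e-01]
shift [ 0.7344 -0.6869  0.0453] turn [ 0.      0.     -0.8237] tray [-140.3 -280.3] z 123.6
```

>>> step_arm(
  deltas=[
    [[0.06,-0.06,0],[0,0,-0.08],-1],
    [[0.13,-0.12,0],[0,0,-0.16],-1],
    [[0.2,-0.19,0],[0,0,-0.24],-1],
    [[0.28,-0.26,0],[0,0,-0.32],-1],
    [[0.35,-0.33,0],[0,0,-0.4],-1],
    [[0.42,-0.4,0],[0,0,-0.48],-1],
    [[0.5,-0.47,0],[0,0,-0.56],-1],
    [[0.57,-0.54,0],[0,0,-0.64],-1],
    [[0.64,-0.6,0.02],[0,0,-0.72],-1],
    [[0.7,-0.65,0.03],[0,0,-0.79],-1],
    [[0.734,-0.687,0.045],[0,0,-0.824],-1],
    [[0.734,-0.687,0.045],[0,0,-0.824],-1],
    [[0.734,-0.687,0.045],[0,0,-0.824],-1],
    [[0.734,-0.687,0.045],[0,0,-0.824],-1],
  ],
)

```text
t: 11.37
ee_pos: [473.2, 18.7, 109.7]
orientation: [-2.141, -2.299, 0.001]
ft_force: [0.9, -0.4, -1.9]
width: 11.8
grasp_force: 30.0
```

```bash
python3 - <<'E'
from h import *
save("wrist","pics/w4.png",s=1.4); save("top","pics/t4.png",crop=(175,160,385,290),s=3.8)
go(tray(0,-13.2),10,YAW+np.pi/2); print(get_obs()["grasp_force"])
E
```

```text
shift [ 0.0048 -0.0017  0.3328] turn [-0.0001  0.0001 -0.0036] tray [  0.5 -14.6] z 109.8
29.99874472618103
```

View pics/w4.png

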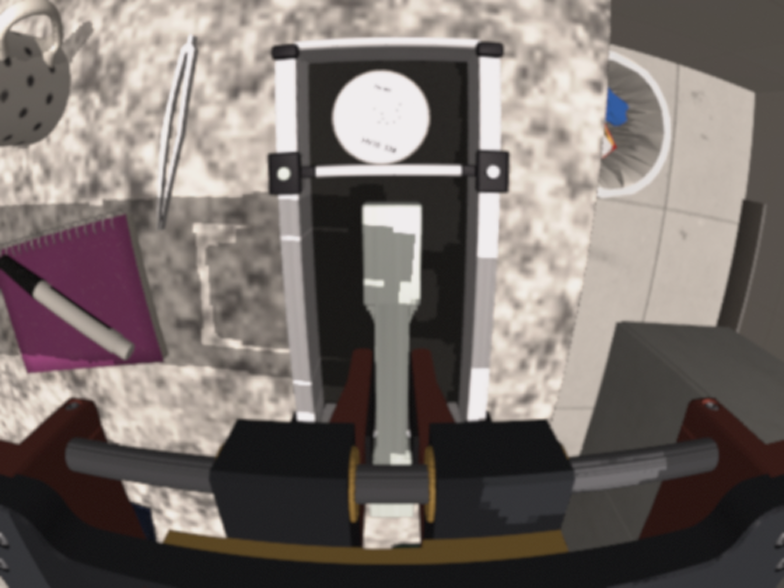

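The bar hangs straight above the middle bay. Its far end is at (391, 205), its near end at about (393, 515), and the left plate's inner top edge is at (390, 176).

```bash
python3 - <<'E'
from h import *
im=get_image("wrist")
P=lambda u,v,z: totray(ray(im,u/1.4,v/1.4,z,True)).round(1)
z=get_obs()["ee_pos"][2]+8
print("far",P(391,205,z),"near",P(393,516,z),"plate inner",P(390,176,41.5),"rim L/R",P(287,230,42),P(487,230,42))
print("TCP",totray(get_obs()["ee_pos"]))
E
```

```text
far [ 1.9 53.6] near [  2.  -85.5] plate inner [ 1.3 60.2] rim L/R [-52.3  33.5] [51.3 32.8]
TCP [  0.59416351 -14.65091625]
```

>>> step_arm(
  deltas=[
    [[0.005,-0.002,0.08],[0,0,-0.003],-1],
    [[0.005,-0.002,0.16],[0,0,-0.003],-1],
    [[0.005,-0.002,0.21],[0,0,-0.003],-1],
    [[0.005,-0.002,0.25],[0,0,-0.003],-1],
    [[0.005,-0.002,0.28],[0,0,-0.003],-1],
    [[0.005,-0.002,0.3],[0,0,-0.003],-1],
    [[0.005,-0.002,0.315],[0,0,-0.003],-1],
    [[0.005,-0.002,0.325],[0,0,-0.003],-1],
    [[0.005,-0.002,0.325],[0,0,-0.003],-1],
    [[0.005,-0.002,0.325],[0,0,-0.003],-1],
  ],
)

```text
t: 12.35
ee_pos: [473.4, 20.6, 12.4]
orientation: [2.133, 2.306, 0.001]
ft_force: [-0.0, 0.4, -1.4]
width: 11.8
grasp_force: 30.0
```

Still hanging freely (z force is only its weight). I'll go down about 2 mm more, in small steps.

>>> step_arm(
  deltas=[
    [[0,0,0.003],[0,0,0],-1],
    [[0,0,0.006],[0,0,0],-1],
    [[0,0,0.008],[0,0,0],-1],
    [[0,0,0.008],[0,0,0],-1],
    [[0,0,0.008],[0,0,0],-1],
  ],
)

```text
t: 12.77
ee_pos: [473.4, 20.7, 10.0]
orientation: [2.132, 2.306, 0.001]
ft_force: [-0.5, 0.1, 4.5]
width: 12.0
grasp_force: 30.0
```

>>> step_arm(
  deltas=[
    [[0,0,0],[0,0,0],-0.6],
    [[0,0,0],[0,0,0],-0.4],
    [[0,0,0],[0,0,0],-0.3],
    [[0,0,0],[0,0,0],-0.3],
    [[0,0,-0.06],[0,0,0],-0.3],
    [[0,0,-0.15],[0,0,0],-0.3],
    [[0,0,-0.28],[0,0,0],-0.3],
    [[0,0,-0.4],[0,0,0],-0.3],
    [[-0.3,0,-0.5],[0,0,0],-0.3],
    [[-0.4,0,-0.5],[0,0,0],-0.3],
    [[-0.5,0,-0.5],[0,0,0],-0.3],
    [[-0.5,0,-0.5],[0,0,0],-0.3],
    [[-0.5,0,-0.5],[0,0,0],-0.3],
  ],
)

```text
t: 13.85
ee_pos: [486.2, -133.3, 160.9]
orientation: [2.134, 2.3, 0.001]
ft_force: [0.6, 0.3, -0.7]
width: 30.4
grasp_force: 0.0
```

```bash
python3 - <<'E'
from h import *
save("top","pics/t5.png",crop=(175,160,385,290),s=3.8); o=get_obs(); print(o["width"],o["ft_force"],o["ee_pos"])
E
```

```text
30.72953132745671 [-0.17183898  0.59226274 -0.35331714] [ 485.30626785 -131.26530336  160.16660607]
```

View pics/t5.png

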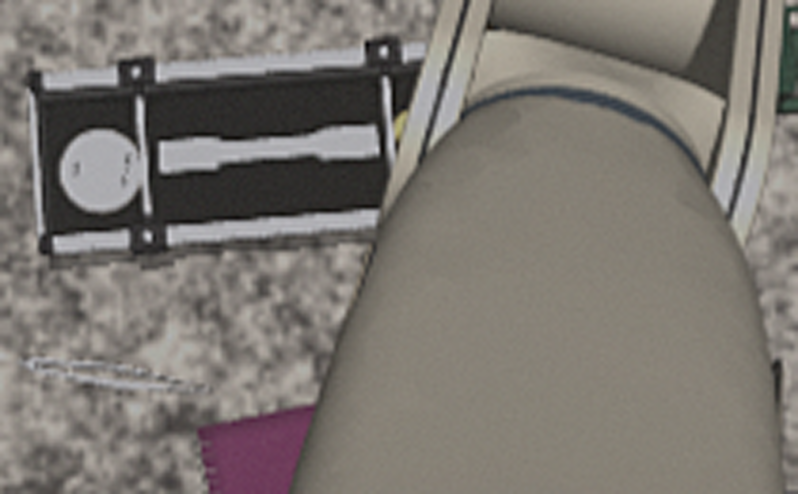

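The bar lies flat in the middle bay, with its ends at x≈160 and 380 and the plates at about 145 and 388. The block is clear in its bay, and the arm touches nothing. Handing in.

```bash
python3 -c "
from workcell import *
print(close_job())"
```

```text
the job is handed in; nothing more can be done
None
```

I handed the job in at about 14 s: the dividers are about 153 mm apart, the bar was set down flat in the middle bay, and the block and specimen have play in their end bays (the arm partly hid the specimen in the last picture); no verdict was returned.

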